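Seat the well plate in the corner of the warming-zone stop

TASK

Push the lidded well plate across the bench onto the dark warming glass and fully home into the corner of the aluminium angle stop, so that one long side lies flush along the long rail and one short side flush against the short rail. Slide it only: never lift or tip it off the bench, and do not disturb the bottle, the jar, the dish or the tip box. Leave it lying there and move clear.

Things in the scene. Friction and masses are not known exactly. Their poses are not given: they have to be found in the camera images.
- plate: Lidded well plate, one rigid piece: off-white, clear lid, 4 by 6 round pinkish-brown wells. Flat block 86 mm (its x) by 128 mm (its y), 22 mm high, plain upright sides; 0.1 to 0.2 kg, slides with under 3 N. Origin: centre of its underside, z up. Starts on the open side of both rails, its long axis within 0.35 rad of the long rail. Either way round will do.
- stop: L-shaped aluminium stop fixed to the bench; rails 12 mm wide and high. Origin: inside corner of the L at bench height. Long rail: inner face at x = 0, metal beyond it, 160 mm along -y. Short rail: inner face at y = 0, metal beyond it, 95 mm along -x. x points away from the robot within 0.2 rad. The dark glass inside the L, 105 by 150 mm, is flush with the bench.
- home (a point): Where the centre of the plate's underside lies when the plate is fully home: at x = -43, y = -64 mm in the stop's frame; the plate's y axis is then parallel to the stop's y.
- bottle: Bystander: round white plastic bottle with grey cap, 56 mm diameter, 130 mm high, beyond the short rail. Origin: centre of its underside.
- jar: Bystander: small clear round jar with white cap, 44 mm diameter, 55 mm high, beyond the long rail. Origin: centre of its underside.
- dish: Bystander: flat round lidded dish, 60 mm diameter, 15 mm high, beyond the long rail. Origin: centre of its underside.
- tipbox: Bystander: grey box of pipette tips, 80 mm (its x) by 115 mm (its y) by 57 mm high, to the right of the work (the stop's -y side). Origin: centre of its underside.
Things that resemble listed ones, but are neither listed nor needed, are in the scene too. Leave any pink look-alike of the stop alone. Leave any purple look-alike of the plate alone.

How it is judged:
By the outcome, as a careful person would: the job done as asked, in the order asked, and still so for the second after the job is handed in, with the robot touching nothing.
It also fails if it takes over 42 s, if anything falls off the work surface, if the arm or the gripper's body presses on something with over 40 N, if the wrist force passes 120 N, or if a joint passes its speed limit or range.

ROBOT

A 7-joint arm with a two-finger parallel gripper is mounted at the origin on the work surface. World frame = base frame: x ahead of the robot, y to its left, z up, the work surface at z = 0. Lengths are in m, angles in rad, forces in N, time in s.
With the tool pointing down it reaches from about 0.4 to 0.9 m from the base axis. Payload 5.5 kg.
Tool frame: the origin (TCP) lies at the very end of the fingers, on their centre line; the grasp point (between the pads) lies 19 mm behind it; z points along the fingers, y is the direction in which the jaws open and shut (so a half turn about z gives the same grasp; the last joint's range is limited). The gripper opens to 85 mm and grips with 20 to 120 N. Pads are 22 mm wide; open, the fingers measure 114 mm over their backs; the gripper's body (76 mm by 85 mm) begins 54 mm behind the grasp point. The pads swing forward as they close: fully open they stand 13 mm farther back than shut.
Start: joints at [1.441, 0.501, -0.427, 1.55, 0.221, 1.138, -0.21], TCP at [0.249, -0.6, 0.231] pointing down, gripper open.
Joint ranges: [-2.88, 2.88], [-0.31, 2.03], [-1.54, 1.56], [0.2, 2.42], [-1.41, 4.55], [0.19, 2.02], [-2.57, 2.57]. Speed limits (rad/s): [2.57, 2.57, 3.14, 3.14, 3.14, 3.14, 3.14].

INTERFACE

Orientations are given as [roll, pitch, yaw] about the fixed x, y, z axes, in that order (R = Rz(yaw) Ry(pitch) Rx(roll)).
In Python, from station import readout, cams, sign_off gives the robot as it stands.
- The arm moves only by the tool jog_arm, never from a script. Its argument "rows" is text: rows parted by semicolons, each of 7 numbers parted by spaces: the shift along the tool's x, y, z in m, then the turn, a rotation vector about the tool's x, y, z in rad, then the opening, from -1 (shut) to 1 (fully open), so that 0 is half open. In form: x y z wx wy wz claw; .... A call has 1 to 20 rows; each row is the pose to reach, as a shift and turn from the pose commanded when the call began, along the tool's axes at that moment; what a row does not reach only later rows make up. A row lasts 1/8 s, in which the tool goes at most 62.5 mm and 10.7 degrees, less where a joint would pass 70% of its speed; a pose out of reach is approached as far as the arm can. A call with a gripper value outside its range is refused whole. The fingers move at their own pace and stop on an object; "newtons" is the grip in N (left out, the last holds). Time passes only in rows, so rows that repeat a pose let the fingers close. It gives the time, the measured TCP pose, the force and the opening at its end, in the units of the state.
- readout.sense(): the state, without advancing time (a new reading comes with each control period).
- cams.get_image(name): name is "scene" or "top" or "wrist"; returns (picture, depth): 384x512x3 uint8, red, green, blue; 384x512 float32, m along the optical axis (not along the pixel's ray), 0 where there is no reading.
- cams.calibration(name): a dict with "mtx" (3x3 intrinsics, pixels), "distortion" ([k1, k2, p1, p2, k3] as OpenCV has them; the pictures are not rectified), "R" (3x3) and "t" (3): a world point X has camera coordinates R X + t. Camera axes: x right, y down, z forward; pixel columns grow to the right and rows downward; lengths in m; the calibration is good to about 2 mm. A picture is of the moment at which its call begins: read the wrist's pose just before it. calibration takes no time and is no camera call; for the wrist camera it gives the pose at the moment of the call.
- sign_off(): hands the job in, once; it reports no verdict.
The state is a dict: "time": time; "joint_positions": joint angles; "qvel": joint speeds; "tau": joint torques, N m; "tcp_pos": TCP position; "ee_rot": TCP orientation; "ft_force": force on the tool from outside, world axes, zero at the start; "torque": the same for the moment, N m; "grip_width": finger opening in m.
Only numpy, scipy, OpenCV 4.12 (cv2) and the standard library are available. Lean on these libraries where they do the work, as an engineer would, in place of code of your own. Each camera call takes 0.05 s, during which the arm holds its last target.

## Working session

There is one attempt and no reset: what is moved stays moved. The work goes in short steps, Python scripts to look and compute and a tool call to move; the robot and the scene stay as the last step left them, time stands still between calls to the robot, and variables do not carry over. Pictures are saved under pics/ and viewed, and the job is handed in when it is done.

Besides the shell and the picture viewer there is one more tool, called after "Request:" as name(argument=value, ...), one argument or row to a line, values as JSON. jog_arm: Moves the arm, as the interface text tells. Its arguments: {"type":"object","properties":{"rows":{"type":"string"},"newtons":{"type":"number"}},"required":["rows"]}

```bash
mkdir -p pics; python3 - <<'E'
from station import readout,cams
import cv2,numpy as np
print(readout.sense())
for n in ("top","scene"):
    p,d=cams.get_image(n); cv2.imwrite(f"pics/{n}0.png",cv2.cvtColor(p,cv2.COLOR_RGB2BGR)); np.save(f"{n}d.npy",d); np.save(f"{n}p.npy",p)
    print(n,cams.calibration(n))
E
```

```text
{'time': 0.0, 'joint_positions': array([ 1.44120005,  0.5018538 , -0.42675463,  1.55146238,  0.22079803,
        1.13829009, -0.21030867]), 'qvel': array([ 0.00248087, -0.00014753,  0.00076691,  0.00103319,  0.00019936,
        0.00090271,  0.0020008 ]), 'tau': array([ 5.22248556e-04, -5.69532824e+01, -5.81600189e+00, -2.80946571e+01,
        1.06706796e-02,  1.18438021e-02, -8.57970441e-07]), 'tcp_pos': array([ 0.24847482, -0.59987736,  0.23024723]), 'ee_rot': array([-3.13963244e+00, -5.30743620e-05,  3.92811964e-01]), 'ft_force': array([-0.42353085,  0.89235911,  0.11235209]), 'torque': array([-0.02495843,  0.01190065,  0.02263462]), 'grip_width': 0.08545173375249969}
top {'mtx': array([[383.00908752,   0.        , 251.01669131],
       [  0.        , 383.00908752, 191.21341941],
       [  0.        ,   0.        ,   1.        ]]), 'distortion': array([-0.03296492,  0.        ,  0.        ,  0.        ,  0.        ]), 'R': array([[-0.06711154, -0.99774393, -0.00175988],
       [-0.97639848,  0.06603848, -0.20563298],
       [ 0.20528528, -0.01208201, -0.9786276 ]]), 't': array([-0.00371559,  0.59494389,  0.93642689])}
scene {'mtx': array([[425.49116329,   0.        , 261.96868723],
       [  0.        , 425.49116329, 195.79224146],
       [  0.        ,   0.        ,   1.        ]]), 'distortion': array([-0.08351173,  0.        ,  0.        ,  0.        ,  0.        ]), 'R': array([[-6.25450366e-01,  7.80263819e-01, -4.60059324e-04],
       [ 5.85257620e-01,  4.68745565e-01, -6.61627624e-01],
       [-5.16028446e-01, -4.14084493e-01, -7.49832431e-01]]), 't': array([ 0.41617413, -0.29722685,  1.65112417])}
```

View pics/top0.png

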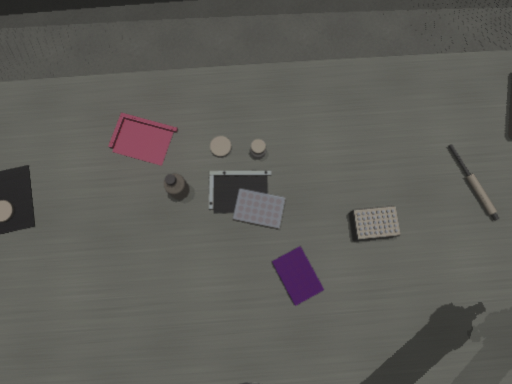

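View pics/scene0.png

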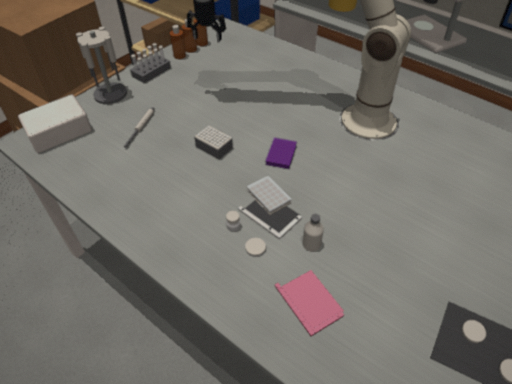

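The top view shows the stop's corner near (211,172), its long rail running right to (271,172) and its short rail down to (211,209). The white welled plate is at (259,209). The purple look-alike is at (298,276) and the pink stop at (143,138). The grey-railed stop with dark glass and the off-white plate with wells fit the description. Next I'll check them in an enlarged crop.

```bash
python3 - <<'E'
import cv2,numpy as np
p=np.load("topp.npy")[130:250,150:310]
p=cv2.resize(p,None,fx=5,fy=5,interpolation=cv2.INTER_CUBIC)
p=np.clip(p.astype(float)*1.5,0,255).astype(np.uint8)
cv2.imwrite("pics/crop0.png",cv2.cvtColor(p,cv2.COLOR_RGB2BGR))
E
```

```text
(no output)
```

View pics/crop0.png

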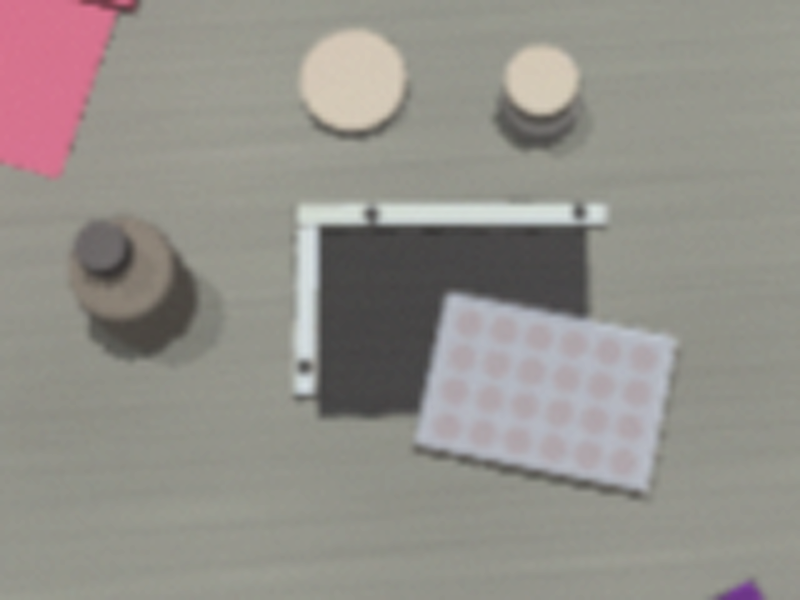

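The crop confirms it. The grey-white L stop has its glass corner at (320,227) in the crop, and the 4x6-well plate has corners (447,292), (678,340), (648,495) and (415,448). The jar, dish and bottle lie beyond the rails.

```bash
cat > h.py <<'E'
import cv2,numpy as np
from station import readout,cams
def ray(name,px,z,cal=None):
    c=cal or cams.calibration(name)
    px=np.asarray(px,float).reshape(-1,1,2)
    n=cv2.undistortPoints(px,c["mtx"],c["distortion"]).reshape(-1,2)
    d=np.c_[n,np.ones(len(n))]@c["R"]; o=-c["R"].T@c["t"]
    return o+d*((z-o[2])/d[:,2])[:,None]
def proj(name,X,cal=None):
    c=cal or cams.calibration(name)
    return cv2.projectPoints(np.asarray(X,float).reshape(-1,1,3),cv2.Rodrigues(c["R"])[0],c["t"],c["mtx"],c["distortion"])[0].reshape(-1,2)
E
python3 - <<'E'
from h import *
f=lambda L:[( 150+(u+.5)/5-.5,130+(v+.5)/5-.5) for u,v in L]
P=ray("top",f([(447,292),(678,340),(648,495),(415,448)]),.022)
print(P.round(4)); print([np.linalg.norm(P[i]-P[(i+1)%4]).round(4) for i in range(4)], P.mean(0))
e=P[0]-P[1]; e2=P[3]-P[2]; print("plate y dir yaw",[np.arctan2(*(v[1::-1]))-np.pi/2 for v in(e,e2)], [np.arctan2(*(v[1::-1])) for v in (P[0]-P[3],P[1]-P[2])])
S=ray("top",f([(297,203),(608,206),(607,228),(293,397),(317,398)]),.012)
print(S.round(4)); 
g=ray("top",f([(320,227),(587,229),(318,416)]),0.0); print("glass",g.round(4))
for a,b in((S[0],S[1]),(g[0],g[1])): v=a-b; print("long",np.linalg.norm(v),np.arctan2(v[1],v[0])-np.pi/2)
for a,b in((S[0],S[3]),(g[0],g[2])): v=a-b; print("short",np.linalg.norm(v),np.arctan2(v[1],v[0]))
d=np.load("topd.npy"); print(d[209,259],d[140,212])
X=ray("top",[(175,185),(258,147),(221,147),(377,222)],.03);print(X.round(3))
E
```

```text
[[ 0.6128 -0.0123  0.022 ]
 [ 0.5779 -0.1353  0.022 ]
 [ 0.4953 -0.1122  0.022 ]
 [ 0.5288  0.01    0.022 ]]
[np.float64(0.1279), np.float64(0.0857), np.float64(0.1267), np.float64(0.0869)] [ 0.55368086 -0.0624228   0.022     ]
plate y dir yaw [np.float64(-0.27681782346010575), np.float64(-0.2674228048196261)] [np.float64(-0.2588308207505221), np.float64(-0.2723981310741511)]
[[ 0.6711  0.0679  0.012 ]
 [ 0.6577 -0.104   0.012 ]
 [ 0.6452 -0.1025  0.012 ]
 [ 0.5624  0.0749  0.012 ]
 [ 0.561   0.0619  0.012 ]]
glass [[ 0.6596  0.0568  0.    ]
 [ 0.6484 -0.0921  0.    ]
 [ 0.553   0.063   0.    ]]
long 0.1724486169749773 -0.07770783536146997
long 0.14937063937153156 -0.07541066293240006
short 0.10888573172978874 -0.0645236289910421
short 0.10680652488020222 -0.05737897247590448
1.0306714 1.0940074
[[ 0.631  0.16   0.03 ]
 [ 0.723 -0.072  0.03 ]
 [ 0.73   0.03   0.03 ]
 [ 0.494 -0.372  0.03 ]]
```

```bash
cat >> h.py <<'E'
from scipy.spatial.transform import Rotation as Ro
YS=-0.072; C=np.array([0.659,0.0568])
A=np.array([[np.cos(YS),-np.sin(YS)],[np.sin(YS),np.cos(YS)]])
def S2W(p): return C+A@np.asarray(p)
def W2S(p): return A.T@(np.asarray(p)[:2]-C)
def plan(pos,yaw,cmdpos,cmdyaw):
    R0=Ro.from_euler('xyz',[np.pi,0,cmdyaw]);R1=Ro.from_euler('xyz',[np.pi,0,yaw])
    print("shift",R0.inv().apply(np.array(pos)-cmdpos).round(4),"turn",(R0.inv()*R1).as_rotvec().round(4))
E
python3 - <<'E'
from h import *
print("purple",ray("top",[(273,264),(298,248),(323,290),(300,304)],.02).round(3))
w=S2W((-.182,-.12));print(w)
plan([*w,.08],YS,[.249,-.6,.231],.3928)
E
```

```text
purple [[ 0.404 -0.089  0.02 ]
 [ 0.441 -0.158  0.02 ]
 [ 0.329 -0.212  0.02 ]
 [ 0.298 -0.15   0.02 ]]
[ 0.468839   -0.04979641]
shift [ 0.4137 -0.4242  0.151 ] turn [-0.     -0.      0.4648]
```

Request:
jog_arm(
  rows="0.414 -0.424 0 0 0 0.465 1;0.414 -0.424 0 0 0 0.465 1;0.414 -0.424 0 0 0 0.465 1;0.414 -0.424 0 0 0 0.465 1;0.414 -0.424 0 0 0 0.465 1;0.414 -0.424 0 0 0 0.465 1;0.414 -0.424 0 0 0 0.465 1;0.414 -0.424 0 0 0 0.465 1;0.414 -0.424 0 0 0 0.465 1;0.414 -0.424 0 0 0 0.465 1;0.414 -0.424 0 0 0 0.465 1;0.414 -0.424 0.151 0 0 0.465 1;0.414 -0.424 0.151 0 0 0.465 1;0.414 -0.424 0.151 0 0 0.465 1;0.414 -0.424 0.151 0 0 0.465 1",
)

```text
time: 1.98
tcp_pos: [0.4664, -0.0512, 0.0782]
ee_rot: [-3.141, 0.006, -0.073]
ft_force: [0.3, -1.3, -0.2]
grip_width: 0.0853
```

```bash
python3 - <<'E'
from h import *
print(readout.sense()['tcp_pos'],readout.sense()['joint_positions'].round(2))
for n in("wrist","scene"):
    p,d=cams.get_image(n); 
    if n=="scene": p=cv2.resize(p[130:280,180:380],None,fx=4,fy=4)
    cv2.imwrite(f"pics/{n}1.png",cv2.cvtColor(p,cv2.COLOR_RGB2BGR))
E
```

```text
[ 0.46642989 -0.05123678  0.07823415] [ 0.56  0.45 -0.6   2.1   0.39  0.7  -1.94]
```

View pics/wrist1.png

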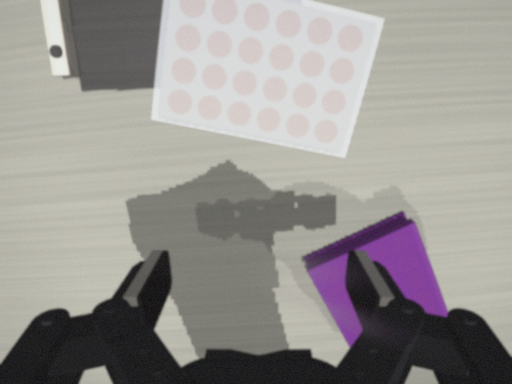

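View pics/scene1.png

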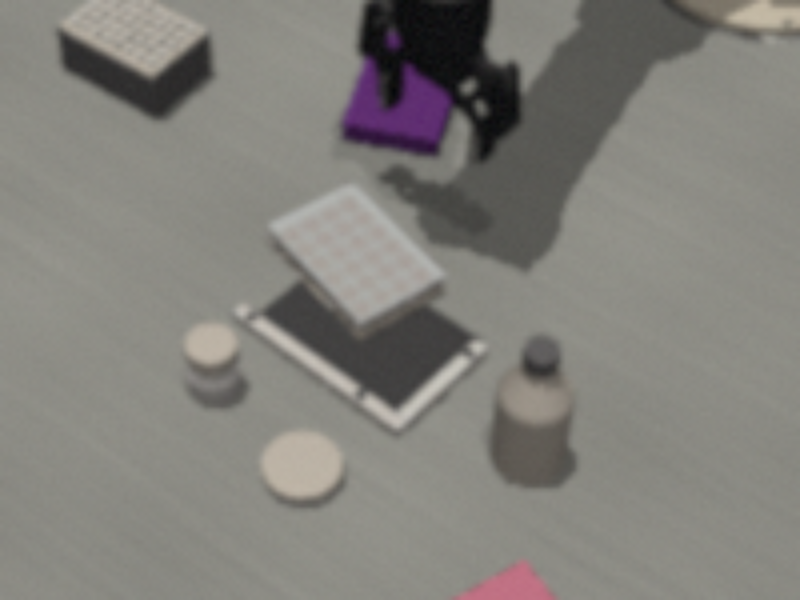

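```bash
python3 - <<'E'
from h import *
c=cams.calibration("wrist")
for y in(-.043,-.057,.043,.057):
  for x in (-.011,.011):
    print(y,x,proj("wrist",[[.4664+x,-.0512+y,z] for z in(.0,.02,.091)]).round(0).tolist())
print(ray("wrist",[(305,258),(403,213),(415,222)],.02).round(3))
p=ray("wrist",[(152,120),(345,157),(383,18)],.022);print(p.round(4),[W2S(q).round(4) for q in p])
E
```

```text
-0.043 -0.011 [[314.0, 212.0], [319.0, 223.0], [344.0, 282.0]]
-0.043 0.011 [[314.0, 185.0], [318.0, 194.0], [345.0, 244.0]]
-0.057 -0.011 [[332.0, 211.0], [338.0, 222.0], [371.0, 280.0]]
-0.057 0.011 [[332.0, 184.0], [339.0, 193.0], [374.0, 242.0]]
0.043 -0.011 [[205.0, 219.0], [200.0, 231.0], [176.0, 293.0]]
0.043 0.011 [[201.0, 193.0], [196.0, 203.0], [169.0, 256.0]]
0.057 -0.011 [[187.0, 220.0], [181.0, 232.0], [150.0, 294.0]]
0.057 0.011 [[183.0, 194.0], [176.0, 204.0], [141.0, 257.0]]
[[ 0.427 -0.084  0.02 ]
 [ 0.458 -0.155  0.02 ]
 [ 0.451 -0.165  0.02 ]]
[[ 0.5366  0.0119  0.022 ]
 [ 0.5031 -0.1118  0.022 ]
 [ 0.5861 -0.1341  0.022 ]] [array([-0.1188, -0.0536]), array([-0.1433, -0.1794]), array([-0.059 , -0.1956])]
```

Request:
jog_arm(
  rows="0.006 0 0.04 0 0 0 1;0.006 0 0.07 0 0 0 1;0.006 0 0.078 0 0 0 1;0.006 0 0.078 0 0 0 1",
)

```text
time: 2.58
tcp_pos: [0.4758, -0.051, 0.0034]
ee_rot: [3.141, -0.001, -0.072]
ft_force: [-0.1, -0.1, -0.4]
grip_width: 0.0852
```

```bash
python3 - <<'E'
from h import *
p,d=cams.get_image("wrist");cv2.imwrite(f"pics/wrist2.png",cv2.cvtColor(p,cv2.COLOR_RGB2BGR))
p,d=cams.get_image("scene"); p=cv2.resize(p[110:260,180:380],None,fx=4,fy=4)
cv2.imwrite(f"pics/scene2.png",cv2.cvtColor(p,cv2.COLOR_RGB2BGR))
E
```

```text
(no output)
```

View pics/wrist2.png

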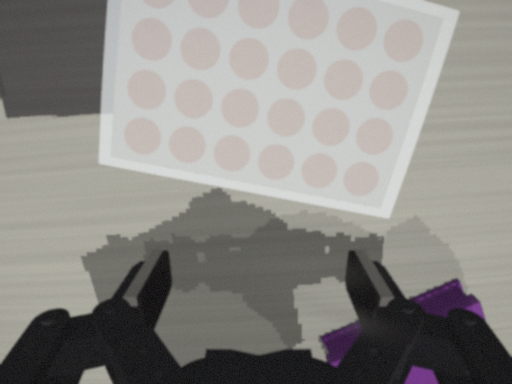

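View pics/scene2.png

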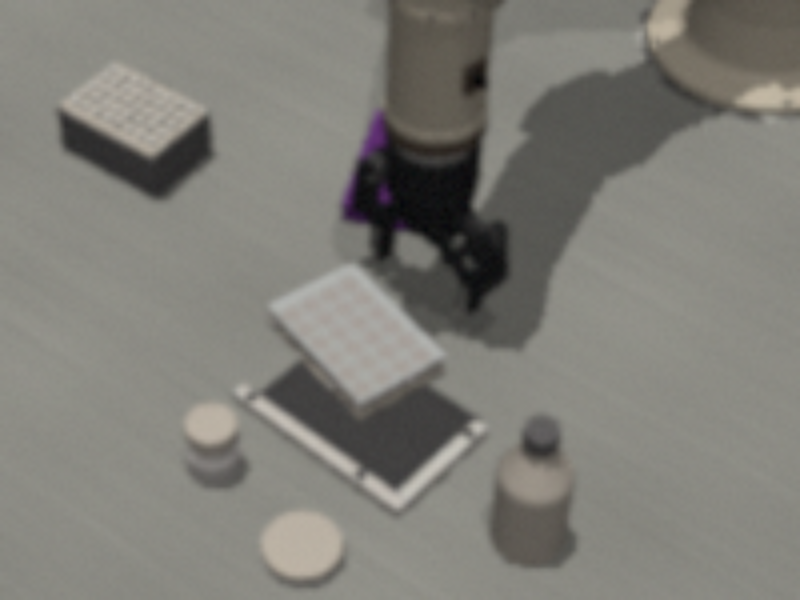

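Request:
jog_arm(
  rows="0 0 0.005 0 0 0 1;0 0 0.009 0 0 0 1;0.006 0 0.009 0 0 0 1;0.012 0 0.009 0 0 0 1;0.018 0 0.009 0 0 0 1;0.024 0 0.009 0 0 0 1;0.030 0 0.009 0 0 0 1;0.036 0 0.009 0 0 0 1;0.042 0 0.009 0 0 0 1;0.048 0 0.009 0 0 0 1;0.054 0 0.009 0 0 0 1;0.060 0 0.009 0 0 0 1;0.060 0 0.009 0 0 0 1",
)

```text
time: 4.3
tcp_pos: [0.5357, -0.055, -0.0065]
ee_rot: [-3.141, -0.001, -0.072]
ft_force: [-0.5, 0.5, 0.8]
grip_width: 0.0855
```

```bash
python3 - <<'E'
from h import *
s=readout.sense();print(s['tcp_pos'],W2S(s['tcp_pos']),s['ft_force'])
p,d=cams.get_image("wrist");cv2.imwrite(f"pics/wrist3.png",cv2.cvtColor(p,cv2.COLOR_RGB2BGR))
p,d=cams.get_image("top"); p=cv2.resize(p[130:250,150:310],None,fx=5,fy=5)
cv2.imwrite(f"pics/top3.png",cv2.cvtColor(p,cv2.COLOR_RGB2BGR))
E
```

```text
[ 0.53572064 -0.05498217 -0.00654467] [-0.11491859 -0.120361  ] [-0.49181638  0.47806205  0.79778543]
```

View pics/wrist3.png

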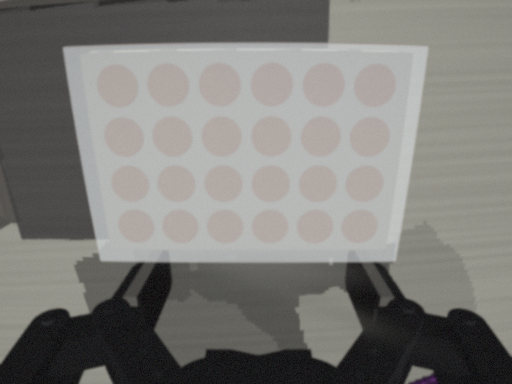

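View pics/top3.png

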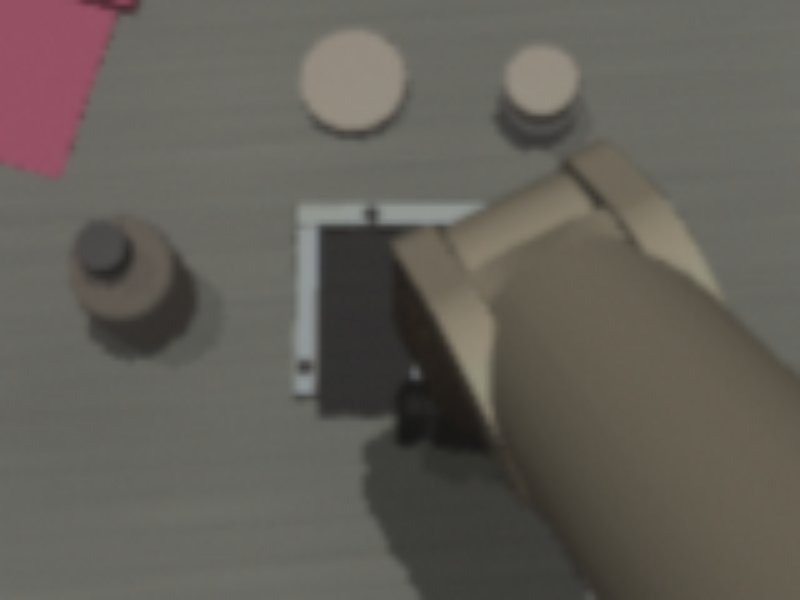

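The plate now lies square against both open fingers. Its near edge is at wrist rows ~262 and its far edge at ~46, with the rail just above row 5.

```bash
python3 - <<'E'
from h import *
P=ray("wrist",[(102,262),(397,262),(427,47),(66,47)],.022)
print([W2S(q).round(4) for q in P], np.linalg.norm(P[0]-P[1]),np.linalg.norm(P[2]-P[3]),np.linalg.norm(P[1]-P[2]))
P=ray("wrist",[(329,4),(22,238)],.0);print([W2S(q).round(4) for q in P])
p=cv2.imread("pics/wrist3.png");cv2.imwrite("pics/w3c.png",cv2.resize(p[:60,:400],None,fx=2,fy=4))
E
```

```text
[array([-0.1031, -0.0539]), array([-0.1029, -0.1803]), array([-0.0183, -0.1791]), array([-0.0179, -0.0544])] 0.12647633295244132 0.12467210810814815 0.08464740035250594
[array([-0.0009, -0.1487]), array([-0.1039, -0.0004])]
```

View pics/w3c.png

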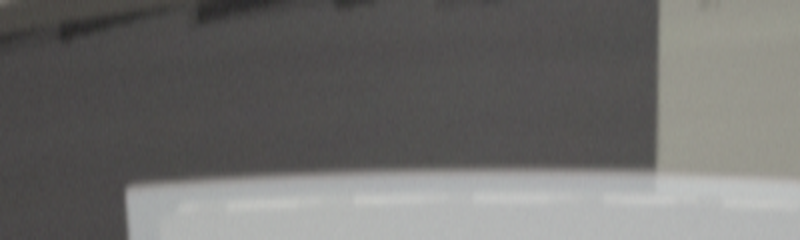

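Request:
jog_arm(
  rows="0.005 0 0 0 0 0 1;0.010 0 0 0 0 0 1;0.014 0 0 0 0 0 1;0.016 0 0 0 0 0 1;0.016 0 0 0 0 0 1",
)

```text
time: 5.03
tcp_pos: [0.5511, -0.0562, -0.0067]
ee_rot: [-3.141, -0.0, -0.072]
ft_force: [0.1, 0.1, -0.5]
grip_width: 0.0855
```

Request:
jog_arm(
  rows="0.001 0 0 0 0 0 1;0.001 0 0 0 0 0 1",
)

```text
time: 5.28
tcp_pos: [0.5517, -0.0563, -0.0067]
ee_rot: [-3.142, 0.0, -0.072]
ft_force: [-0.5, 0.5, -1.0]
grip_width: 0.0854
```

Request:
jog_arm(
  rows="0.001 0 0 0 0 0 1;0.001 0 0 0 0 0 1",
)

```text
time: 5.52
tcp_pos: [0.5529, -0.0564, -0.0067]
ee_rot: [-3.142, -0.0, -0.072]
ft_force: [-0.8, -0.1, -1.0]
grip_width: 0.0854
```

Request:
jog_arm(
  rows="0.001 0 0 0 0 0 1;0.001 0 0 0 0 0 1",
)

```text
time: 5.78
tcp_pos: [0.554, -0.0564, -0.0067]
ee_rot: [-3.142, -0.0, -0.072]
ft_force: [0.2, -0.2, -1.1]
grip_width: 0.0855
```

Request:
jog_arm(
  rows="0.001 0 0 0 0 0 1;0.001 0 0 0 0 0 1",
)

```text
time: 6.02
tcp_pos: [0.5549, -0.0565, -0.0067]
ee_rot: [-3.142, -0.0, -0.072]
ft_force: [-0.1, -0.1, -0.3]
grip_width: 0.0854
```

```bash
python3 - <<'E'
from h import *
s=readout.sense();print(s['tcp_pos'],W2S(s['tcp_pos']),s['ft_force'])
p,d=cams.get_image("wrist");cv2.imwrite(f"pics/wrist4.png",cv2.cvtColor(p,cv2.COLOR_RGB2BGR))
print([proj("wrist",[[*S2W((x,y)),.012] for y in(-.05,-.15)]).round(1).tolist() for x in (0,.012)])
E
```

```text
[ 0.55494645 -0.05651324 -0.00666876] [-0.09563245 -0.12050504] [-0.0928725  -0.13158663 -0.34703962]
[[[70.7, 55.9], [336.2, 52.8]], [[66.0, 21.9], [338.3, 17.7]]]
```

View pics/wrist4.png

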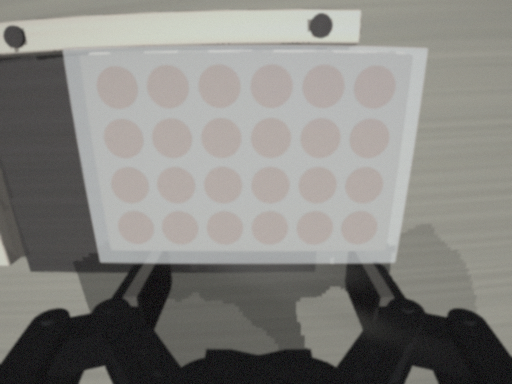

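```bash
python3 - <<'E'
from h import *
p=cv2.imread("pics/wrist4.png");cv2.imwrite("pics/w4c.png",cv2.resize(p[5:75,0:440],(800,600),interpolation=cv2.INTER_CUBIC))
E
```

```text
(no output)
```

View pics/w4c.png

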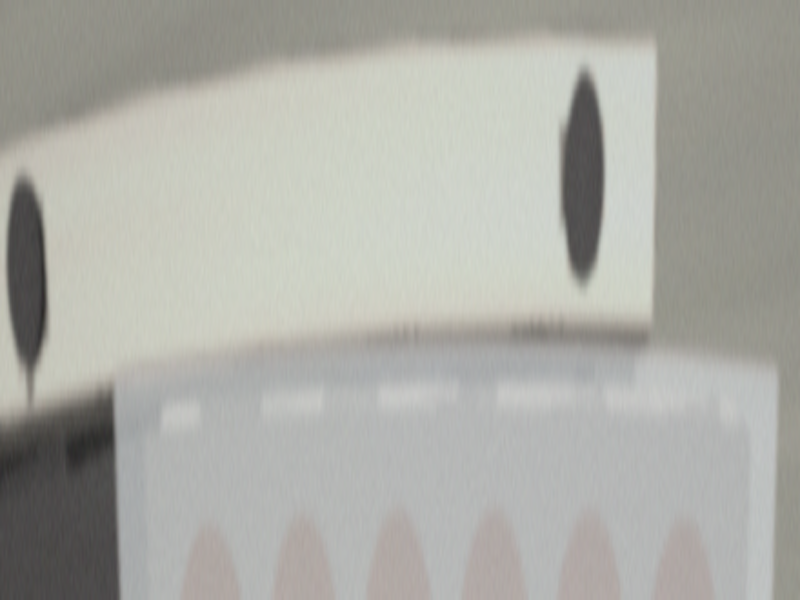

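```bash
python3 - <<'E'
from h import *
f=lambda L:[((u+.5)*.55-.5,5+(v+.5)*70/600-.5) for u,v in L]
def yaw(P): v=P[0]-P[-1]; return np.arctan2(v[1],v[0])-np.pi/2
I=ray("wrist",f([(20,405),(250,345),(450,325),(645,322)]),.012)
O=ray("wrist",f([(5,148),(150,95),(300,60),(450,42),(650,38)]),.012)
P=ray("wrist",f([(120,376),(300,350),(500,345),(770,368)]),.022)
for n,Q in(("in",I),("out",O),("pl",P)):
    k=np.polyfit(Q[:,1],Q[:,0],1);print(n,np.arctan(-k[0]),np.round(np.polyval(k,Q[:,1])-Q[:,0],4),[W2S(q).round(4) for q in Q])
E
```

```text
in -0.0625524428988187 [ 0.     -0.0001  0.0001 -0.    ] [array([ 0.0026, -0.0257]), array([ 0.0031, -0.0763]), array([ 0.0034, -0.1171]), array([ 0.0038, -0.1566])]
out -0.06030862124053443 [-0.     -0.      0.      0.0001 -0.    ] [array([ 0.0135, -0.0244]), array([ 0.0138, -0.0566]), array([ 0.0142, -0.0875]), array([ 0.0145, -0.1172]), array([ 0.015 , -0.1567])]
pl -0.07299928373177571 [-0.     -0.      0.0001 -0.    ] [array([ 0.0016, -0.0544]), array([ 0.0016, -0.0894]), array([ 0.0015, -0.1267]), array([ 0.0015, -0.1779])]
```

Request:
jog_arm(
  rows="0.001 0 0 0 0 -0.0115 1;0.0015 0 0 0 0 -0.0115 1;0.0015 0 0 0 0 -0.0115 1",
)

```text
time: 6.45
tcp_pos: [0.5558, -0.0567, -0.0068]
ee_rot: [3.141, 0.001, -0.061]
ft_force: [-2.2, -1.1, 1.1]
grip_width: 0.0853
```

Request:
jog_arm(
  rows="0.0005 0 0 0 0 0 1;0.001 0 0 0 0 0 1;0.001 0 0 0 0 0 1",
)

```text
time: 6.82
tcp_pos: [0.5558, -0.0567, -0.0069]
ee_rot: [3.141, 0.003, -0.061]
ft_force: [-5.8, -0.5, 4.5]
grip_width: 0.0855
```

```bash
sed -i 's/^YS=.*/YS=-0.0615; C=np.array([0.6609,0.0568])/' h.py; python3 - <<'E'
from h import *
s=readout.sense(); print(s['joint_positions'].round(3))
t=S2W((-.046,-.217));print(t)
# commanded approx: measured+lag
plan([*t,.08],YS+np.pi/2,[.5572,-.0568,-.007],-.0615)
E
```

```text
[ 0.434  0.709 -0.488  1.911  0.527  0.654 -2.014]
[ 0.60164988 -0.15696254]
shift [ 0.0505  0.0972 -0.087 ] turn [ 0.      0.     -1.5708]
```

Request:
jog_arm(
  rows="-0.012 0 0 0 0 0 1;-0.03 0 0 0 0 0 1;-0.03 0 -0.05 0 0 0 1;-0.03 0 -0.1 0 0 0 0.05;-0.03 0 -0.1 0 0 0 0.05",
)

```text
time: 7.45
tcp_pos: [0.531, -0.0548, 0.0974]
ee_rot: [3.141, -0.009, -0.061]
ft_force: [0.1, -0.4, -0.1]
grip_width: 0.0518
```

Request:
jog_arm(
  rows="0.02 0.03 0 0 0 -0.17 0.05;0.04 0.06 0 0 0 -0.34 0.05;0.06 0.09 0 0 0 -0.51 0.05;0.0805 0.097 0 0 0 -0.68 0.05;0.0805 0.097 0 0 0 -0.85 0.05;0.0805 0.097 0 0 0 -1.02 0.05;0.0805 0.097 0 0 0 -1.19 0.05;0.0805 0.097 0 0 0 -1.36 0.05;0.0805 0.097 0 0 0 -1.571 0.05;0.0805 0.097 0 0 0 -1.571 0.05;0.0805 0.097 0 0 0 -1.571 0.05",
)

```text
time: 8.82
tcp_pos: [0.6016, -0.1564, 0.0928]
ee_rot: [-3.141, -0.0, 1.507]
ft_force: [-0.2, 1.0, -1.5]
grip_width: 0.0449
```

```bash
python3 - <<'E'
from h import *
s=readout.sense();print(s['tcp_pos'],s['ee_rot'],W2S(s['tcp_pos']),s['joint_positions'].round(2))
p,d=cams.get_image("wrist");cv2.imwrite(f"pics/wrist5.png",cv2.cvtColor(p,cv2.COLOR_RGB2BGR))
E
```

```text
[ 0.60159023 -0.15643888  0.09280533] [-3.14138563e+00 -4.68603731e-04  1.50726210e+00] [-0.04609172 -0.216481  ] [ 0.84  0.78 -0.91  1.72  0.71  1.01 -0.39]
```

View pics/wrist5.png

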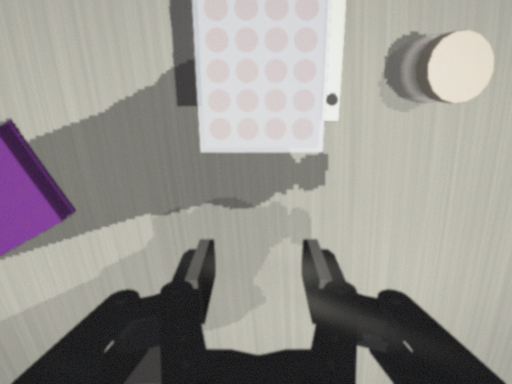

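The wrist view shows the plate flush along the long rail, with its right edge at x≈326. Its near short side is at row 152, centred ahead of the fingers, and the jar is clear at (460,66).

```bash
python3 - <<'E'
from h import *
P=ray("wrist",[(201,153),(323,152)],.022);print([W2S(q).round(4) for q in P])
P=ray("wrist",[(326,121),(339,121)],.012);print([W2S(q).round(4) for q in P])
P=ray("wrist",[(177,105)],.0);print([W2S(q).round(4) for q in P])
E
```

```text
[array([-0.085 , -0.1796]), array([ 0.0003, -0.1791])]
[array([ 0.0032, -0.1588]), array([ 0.0125, -0.1587])]
[array([-0.1048, -0.1482])]
```

Request:
jog_arm(
  rows="0 0 0.045 0 0 0 0.05;0 0 0.08 0 0 0 0.05;0 0 0.09 0 0 0 0.05;0.01 0 0.09 0 0 0 0.05;0.018 0 0.09 0 0 0 0.05;0.024 0 0.09 0 0 0 0.05;0.03 0 0.09 0 0 0 0.05;0.036 0 0.09 0 0 0 0.05;0.042 0 0.09 0 0 0 0.05;0.048 0 0.09 0 0 0 0.05;0.054 0 0.09 0 0 0 0.05;0.06 0 0.09 0 0 0 0.05;0.066 0 0.09 0 0 0 0.05;0.07 0 0.09 0 0 0 0.05;0.07 0 0.09 0 0 0 0.05",
)

```text
time: 10.75
tcp_pos: [0.606, -0.0858, 0.0033]
ee_rot: [-3.142, -0.001, 1.511]
ft_force: [-0.1, -0.2, 0.3]
grip_width: 0.0445
```

```bash
python3 - <<'E'
from h import *
s=readout.sense();print(s['tcp_pos'],s['ee_rot'],W2S(s['tcp_pos']))
p,d=cams.get_image("wrist");cv2.imwrite(f"pics/wrist6.png",cv2.cvtColor(p,cv2.COLOR_RGB2BGR))
E
```

```text
[ 0.60600092 -0.0857575   0.00331617] [-3.14157474e+00 -6.46953360e-04  1.51127564e+00] [-0.04603353 -0.14566215]
```

View pics/wrist6.png

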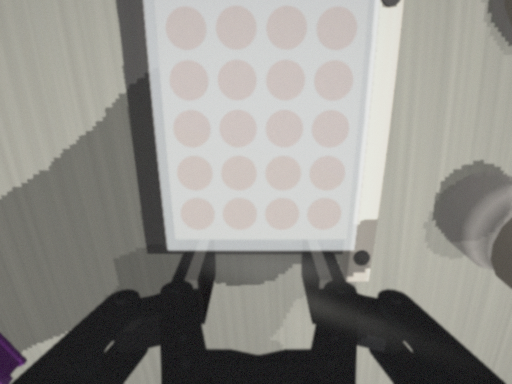

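Request:
jog_arm(
  rows="0.002 0 0 0 0 0 0.05;0.004 0 0 0 0 0 0.05;0.005 0 0 0 0 0 0.05;0.005 0 0 0 0 0 0.05",
)

```text
time: 11.3
tcp_pos: [0.6063, -0.0815, 0.0033]
ee_rot: [3.142, -0.0, 1.51]
ft_force: [-0.1, 0.2, 0.4]
grip_width: 0.045
```

Request:
jog_arm(
  rows="0.001 0 0 0 0 0 0.05;0.0015 0 0 0 0 0 0.05;0.0015 0 0 0 0 0 0.05",
)

```text
time: 11.68
tcp_pos: [0.6065, -0.0802, 0.0033]
ee_rot: [3.141, -0.0, 1.51]
ft_force: [-0.2, -0.3, -0.7]
grip_width: 0.0451
```

Request:
jog_arm(
  rows="0.0005 0 0 0 0 0 0.05;0.001 0 0 0 0 0 0.05;0.001 0 0 0 0 0 0.05",
)

```text
time: 12.05
tcp_pos: [0.6065, -0.0791, 0.0033]
ee_rot: [3.142, -0.0, 1.51]
ft_force: [0.2, -1.2, 0.3]
grip_width: 0.0446
```

Request:
jog_arm(
  rows="0.0005 0 0 0 0 0 0.05;0.001 0 0 0 0 0 0.05;0.001 0 0 0 0 0 0.05",
)

```text
time: 12.42
tcp_pos: [0.6066, -0.0781, 0.0034]
ee_rot: [3.141, -0.0, 1.51]
ft_force: [0.3, 0.0, 0.5]
grip_width: 0.0449
```

Request:
jog_arm(
  rows="0.0005 0 0 0 0 0 0.05;0.001 0 0 0 0 0 0.05;0.001 0 0 0 0 0 0.05",
)

```text
time: 12.8
tcp_pos: [0.6066, -0.0774, 0.0033]
ee_rot: [-3.142, 0.0, 1.51]
ft_force: [-0.7, -1.6, 0.3]
grip_width: 0.0452
```

Request:
jog_arm(
  rows="0.0005 0 0 0 0 0 0.05;0.001 0 0 0 0 0 0.05;0.001 0 0 0 0 0 0.05",
)

```text
time: 13.18
tcp_pos: [0.6066, -0.0774, 0.0033]
ee_rot: [-3.141, 0.001, 1.51]
ft_force: [0.2, -5.1, 2.2]
grip_width: 0.0445
```

Request:
jog_arm(
  rows="-0.012 0 0 0 0 0 0.05;-0.03 0 0 0 0 0 0.05;-0.05 0 -0.06 0 0 0 0.05;-0.05 0 -0.12 0 0 0 0.05;-0.05 0 -0.18 0 0 0 0.05;-0.05 0 -0.2 0 0 0 0.05;-0.05 0 -0.2 0 0 0 0.05",
)

```text
time: 14.05
tcp_pos: [0.6043, -0.1269, 0.2045]
ee_rot: [3.139, 0.001, 1.509]
ft_force: [0.1, 0.5, -0.7]
grip_width: 0.0446
```

```bash
python3 - <<'E'
from h import *
s=readout.sense();print(s['tcp_pos'],W2S(s['tcp_pos']))
p,d=cams.get_image("wrist");cv2.imwrite(f"pics/wrist7.png",cv2.cvtColor(p,cv2.COLOR_RGB2BGR))
E
```

```text
[ 0.60432639 -0.12692282  0.20452145] [-0.04517482 -0.18685257]
```

View pics/wrist7.png

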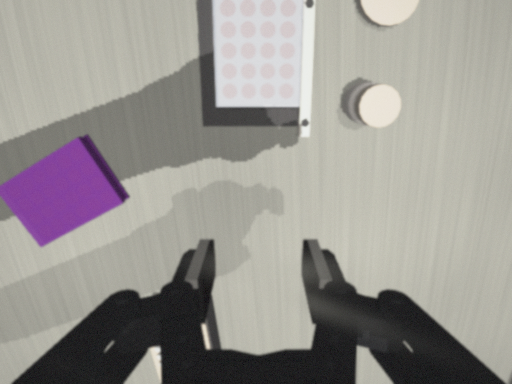

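Request:
jog_arm(
  rows="0.04 0 0 0 0 0 0.05;0.08 0 0 0 0 0 0.05;0.08 0 0 0 0 0 0.05;0.08 0 0 0 0 0 0.05",
)

```text
time: 14.6
tcp_pos: [0.6074, -0.047, 0.2012]
ee_rot: [-3.138, 0.0, 1.511]
ft_force: [0.2, -0.5, -0.7]
grip_width: 0.0449
```

```bash
python3 - <<'E'
from h import *
p,d=cams.get_image("wrist");cv2.imwrite(f"pics/wrist8.png",cv2.cvtColor(p,cv2.COLOR_RGB2BGR))
cv2.imwrite("pics/w8c.png",cv2.cvtColor(cv2.resize(p[40:240,180:360],None,fx=3,fy=3,interpolation=cv2.INTER_CUBIC),cv2.COLOR_RGB2BGR))
import json
E
```

```text
(no output)
```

View pics/wrist8.png

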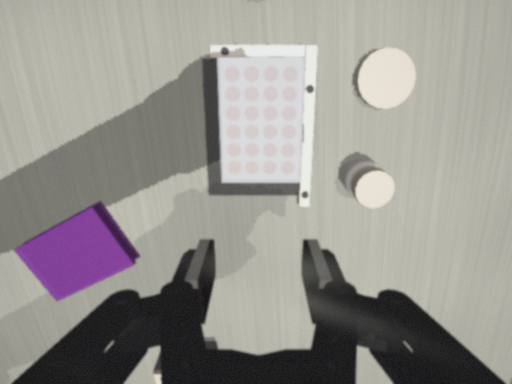

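View pics/w8c.png

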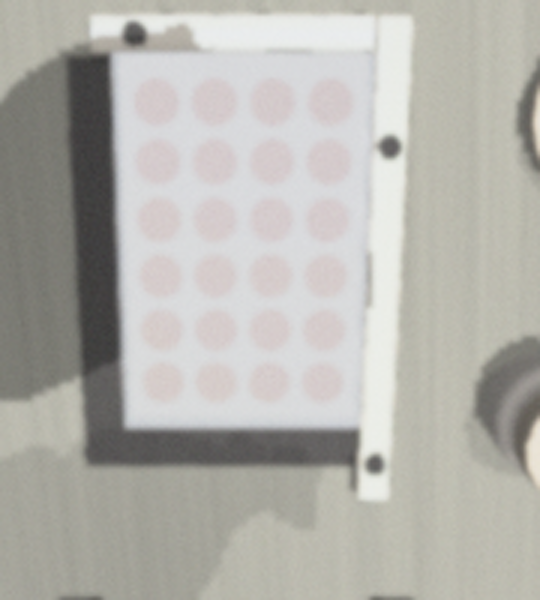

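```bash
python3 - <<'E'
from h import *
p=cv2.imread("pics/wrist8.png")
cv2.imwrite("pics/w8d.png",cv2.resize(p[45:205,285:325],(400,600)[0:2] and (560,600),interpolation=cv2.INTER_CUBIC))
cv2.imwrite("pics/w8e.png",cv2.resize(p[40:65,205:325],(800,500),interpolation=cv2.INTER_CUBIC))
g=p.astype(int).sum(2)//3
for r in range(60,190,10): print(r,g[r,292:320])
E
```

```text
60 [215 218 216 217 218 217 217 216 217 216 213 208 208 214 226 233 234 232
 232 233 232 233 233 230 219 195 185 184]
70 [205 206 204 206 209 214 217 218 216 216 215 209 207 218 228 233 234 233
 233 233 233 233 233 226 211 190 182 183]
80 [208 211 213 214 217 216 218 216 218 216 212 209 213 225 232 234 235 234
 233 235 234 234 231 220 188 179 179 183]
90 [206 205 207 207 213 216 217 218 217 217 211 205 209 207 183 138 109 100
  97 104 129 173 207 198 182 179 182 184]
100 [210 212 214 216 217 219 218 219 217 211 208 215 225 232 234 233 234 233
 233 234 233 231 223 201 181 180 182 182]
110 [208 209 208 210 213 217 217 220 219 216 211 211 222 232 233 233 234 234
 233 234 232 227 207 183 175 177 181 180]
120 [216 219 218 219 218 218 219 216 215 211 215 225 232 234 233 235 234 234
 234 234 229 218 196 181 174 179 182 184]
130 [206 205 208 212 215 217 218 216 213 204 182 186 214 229 234 234 234 234
 234 233 227 205 183 175 173 177 181 181]
140 [218 219 218 218 219 218 218 215 209 196 184 191 216 231 235 234 234 234
 234 230 217 200 183 178 177 180 179 181]
150 [207 208 211 215 217 219 217 215 210 214 223 231 234 235 235 233 234 234
 232 227 211 188 180 178 179 181 179 181]
160 [217 217 218 218 217 217 218 214 214 222 229 234 234 234 234 234 235 233
 230 215 194 184 181 181 179 181 177 179]
170 [207 211 215 218 217 216 215 209 211 221 229 234 234 235 234 235 234 232
 226 213 193 186 183 182 181 181 178 181]
180 [213 211 212 211 212 211 211 213 220 228 232 235 234 234 234 235 233 229
 216 196 185 184 183 183 181 183 181 182]
```

View pics/w8d.png

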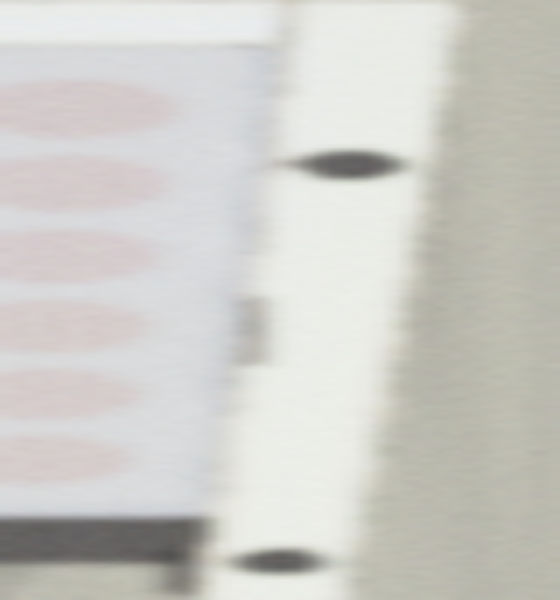

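View pics/w8e.png

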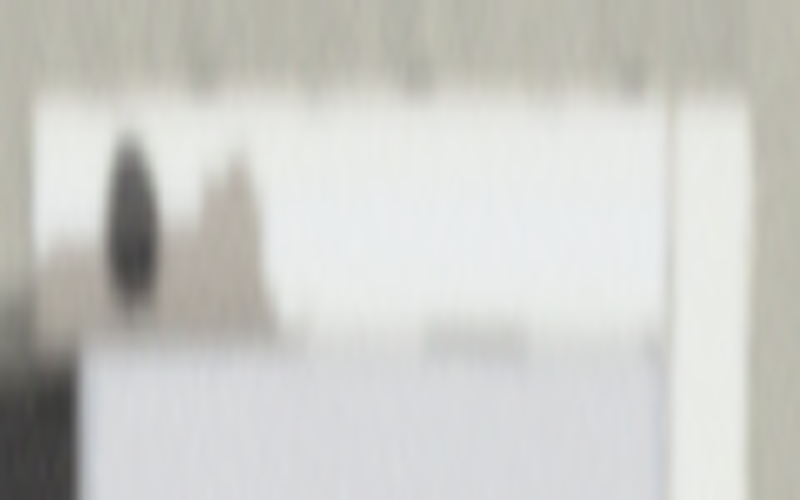

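The plate looks home against both rails, with no visible gap. One light second nudge on the long side should make sure of it.

```bash
python3 - <<'E'
from h import *
t=S2W((-.125,-.066));print(t)
plan([*t,.1],YS,[.6074,-.047,.2012],1.510)
E
```

```text
[ 0.53207987 -0.00139257]
shift [ 0.0409 -0.078   0.1012] turn [-0.     -0.      1.5715]
```

Request:
jog_arm(
  rows="0.01 -0.03 0 0 0 0.17 0.05;0.02 -0.06 0 0 0 0.34 0.05;0.03 -0.078 0 0 0 0.51 0.05;0.041 -0.078 0 0 0 0.68 0.05;0.041 -0.078 0 0 0 0.85 0.05;0.041 -0.078 0 0 0 1.02 1;0.041 -0.078 0 0 0 1.19 1;0.041 -0.078 0 0 0 1.36 1;0.041 -0.078 0 0 0 1.571 1;0.041 -0.078 0 0 0 1.571 1;0.041 -0.078 0.05 0 0 1.571 1;0.041 -0.078 0.1 0 0 1.571 1;0.041 -0.078 0.1 0 0 1.571 1;0.041 -0.078 0.1 0 0 1.571 1",
)

```text
time: 16.4
tcp_pos: [0.5341, -0.0006, 0.1045]
ee_rot: [-3.141, -0.001, -0.06]
ft_force: [0.2, 0.3, 1.8]
grip_width: 0.0854
```

```bash
python3 - <<'E'
from h import *
s=readout.sense();print(s['tcp_pos'],s['ee_rot'],W2S(s['tcp_pos']))
p,d=cams.get_image("wrist");cv2.imwrite(f"pics/wrist9.png",cv2.cvtColor(p,cv2.COLOR_RGB2BGR))
P=ray("wrist",[(256,150)],.022)
print(proj("wrist",[[*S2W((x,y)),.022] for x,y in((-.086,-.0),(-.086,-.128),(0,-.128))]).round())
E
```

```text
[ 0.53405588 -0.0006037   0.10452252] [-3.14105987e+00 -1.21470487e-03 -5.96523987e-02] [-0.12307621 -0.06509118]
[[170. 152.]
 [343. 152.]
 [353.  25.]]
```

View pics/wrist9.png

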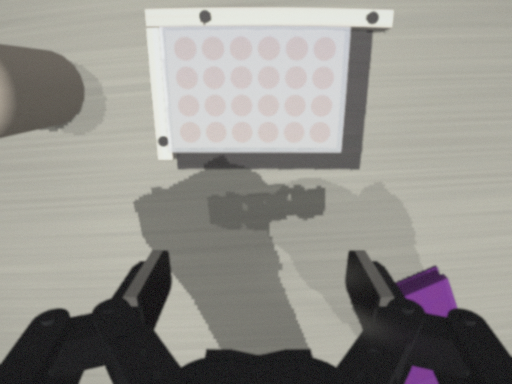

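Request:
jog_arm(
  rows="0 0 0.05 0 0 0 1;0 0 0.1 0 0 0 1;0 0 0.111 0 0 0 1;0 0 0.111 0 0 0 1;0.008 0 0.111 0 0 0 1;0.014 0 0.111 0 0 0 1;0.02 0 0.111 0 0 0 1;0.023 0 0.111 0 0 0 1;0.024 0 0.111 0 0 0 1;0.024 0 0.111 0 0 0 1",
)

```text
time: 17.7
tcp_pos: [0.5568, -0.002, -0.0078]
ee_rot: [-3.142, 0.0, -0.061]
ft_force: [0.4, -0.0, 0.4]
grip_width: 0.0855
```

Request:
jog_arm(
  rows="0.0005 0 0 0 0 0 1;0.001 0 0 0 0 0 1;0.001 0 0 0 0 0 1",
)

```text
time: 18.08
tcp_pos: [0.558, -0.0021, -0.0077]
ee_rot: [3.142, 0.0, -0.061]
ft_force: [0.1, -0.1, 0.5]
grip_width: 0.0856
```

Request:
jog_arm(
  rows="0.0005 0 0 0 0 0 1;0.001 0 0 0 0 0 1;0.001 0 0 0 0 0 1",
)

```text
time: 18.45
tcp_pos: [0.559, -0.0022, -0.0078]
ee_rot: [3.142, 0.0, -0.061]
ft_force: [-1.0, -0.1, 0.6]
grip_width: 0.0852
```

Request:
jog_arm(
  rows="0.0005 0 0 0 0 0 1;0.001 0 0 0 0 0 1;0.001 0 0 0 0 0 1",
)

```text
time: 18.82
tcp_pos: [0.5591, -0.0023, -0.0078]
ee_rot: [3.141, 0.002, -0.061]
ft_force: [-4.5, 0.0, 2.5]
grip_width: 0.0851
```

Request:
jog_arm(
  rows="-0.005 0 0 0 0 0 1;-0.015 0 0 0 0 0 1;-0.03 0 0 0 0 0 1;-0.03 0 -0.05 0 0 0 1;-0.03 0 -0.1 0 0 0 1;-0.03 0 -0.15 0 0 0 1;-0.03 0 -0.2 0 0 0 1;-0.03 0 -0.2 0 0 0 1;-0.03 0 -0.2 0 0 0 1",
)

```text
time: 19.95
tcp_pos: [0.5292, -0.0009, 0.1918]
ee_rot: [3.14, 0.0, -0.061]
ft_force: [-0.6, 0.0, -0.1]
grip_width: 0.0855
```

```bash
python3 - <<'E'
from h import *
p,d=cams.get_image("wrist");cv2.imwrite(f"pics/wrist10.png",cv2.cvtColor(p,cv2.COLOR_RGB2BGR))
E
```

Request:
jog_arm(
  rows="-0.05 0.06 0 0 0 0 1;-0.05 0.12 0 0 0 0 1;-0.05 0.18 0 0 0 0 1;-0.05 0.24 0 0 0 0 1;-0.05 0.3 0 0 0 0 1;-0.05 0.34 0 0 0 0 1;-0.05 0.34 0 0 0 0 1;-0.05 0.34 0 0 0 0 1",
)

```text
time: 21.0
tcp_pos: [0.4589, -0.3353, 0.1907]
ee_rot: [-3.139, 0.002, -0.06]
ft_force: [-0.5, 1.2, 0.1]
grip_width: 0.0857
```

```bash
python3 - <<'E'
from h import *
p,d=cams.get_image("top");p=np.clip(p[130:250,150:310]*1.5,0,255).astype(np.uint8); cv2.imwrite(f"pics/top11.png",cv2.cvtColor(cv2.resize(p,None,fx=5,fy=5,interpolation=cv2.INTER_CUBIC),cv2.COLOR_RGB2BGR))
E
```

```text
(no output)
```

View pics/wrist10.png

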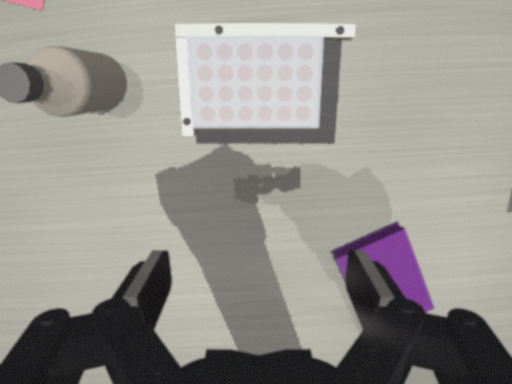

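View pics/top11.png

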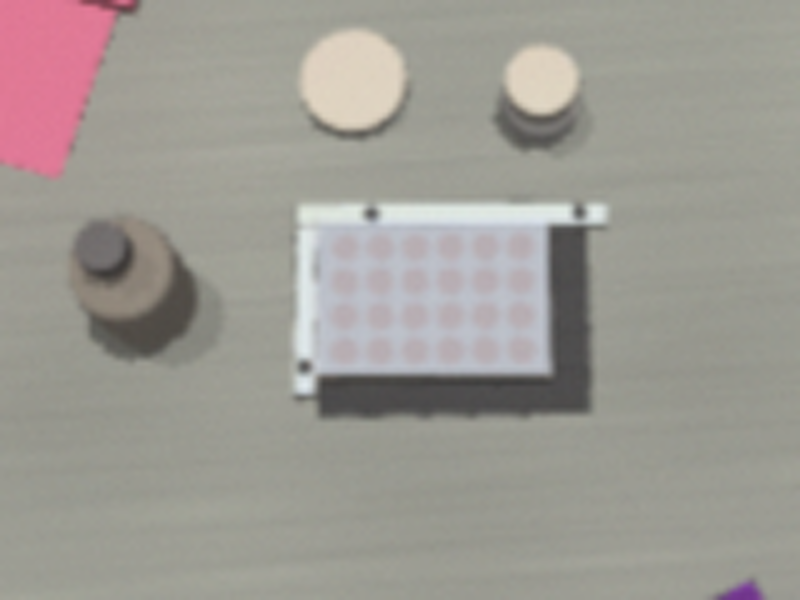

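```bash
python3 - <<'E'
from h import *
f=lambda L:[( 150+(u+.5)/5-.5,130+(v+.5)/5-.5) for u,v in L]
P=ray("top",f([(549,225),(553,376)]),.022)
g=ray("top",f([(320,227),(587,229),(318,416),(590,412)]),0.0)
# glass-based stop frame: corner from right/bottom glass edges
v=g[0]-g[1];v2=g[2]-g[3];print("yaw",[np.arctan2(w[1],w[0])-np.pi/2 for w in(v,v2)])
w=P[0]-P[1];print("plate short yaw",np.arctan2(w[1],w[0]))
for c in (g[3],): print("plate near corner rel. glass far corner (expect 19, 22 mm):",A.T@(P[1]-c)[:2]*1000)
E
```

```text
yaw [np.float64(-0.07541066293240006), np.float64(-0.0524731530719289)]
plate short yaw -0.045984834203949526
plate near corner rel. glass far corner (expect 19, 22 mm): [16.32464286 20.58516678]
```

The coarse top-view check differs from expected by 1–3 mm, which is about one pixel. I'll settle it with a closer wrist view measured against the rails.

Request:
jog_arm(
  rows="0.05 -0.06 0 0 0 0 1;0.05 -0.12 0 0 0 0 1;0.05 -0.18 0 0 0 0 1;0.05 -0.24 0 0 0 0 1;0.05 -0.3 0 0 0 0 1;0.05 -0.34 0 0 0 0 1;0.05 -0.34 0.06 0 0 0 1;0.05 -0.34 0.07 0 0 0 1;0.05 -0.34 0.07 0 0 0 1;0.05 -0.34 0.07 0 0 0 1",
)

```text
time: 22.3
tcp_pos: [0.5313, -0.0007, 0.1239]
ee_rot: [3.142, -0.002, -0.061]
ft_force: [-0.8, 0.2, 0.5]
grip_width: 0.085
```

```bash
python3 - <<'E'
from h import *
import pickle
c=cams.calibration("wrist");p,d=cams.get_image("wrist");pickle.dump(c,open("c12.pkl","wb"))
b=cv2.cvtColor(p,cv2.COLOR_RGB2BGR);cv2.imwrite("pics/wrist12.png",b)
cv2.imwrite("pics/w12c.png",cv2.resize(b[0:180,140:400],(780,540),interpolation=cv2.INTER_CUBIC))
E
```

```text
(no output)
```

View pics/w12c.png

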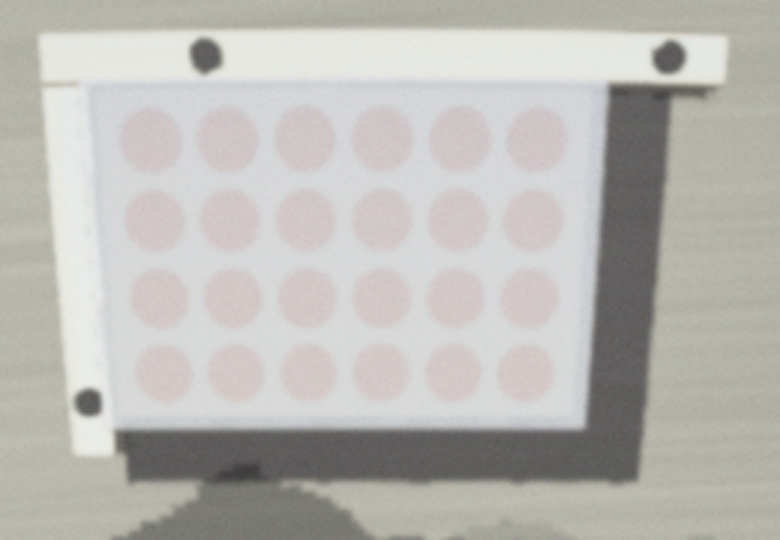

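```bash
python3 - <<'E'
from h import *
import pickle; c=pickle.load(open("c12.pkl","rb"))
f=lambda L:[(140+(u+.5)/3-.5,(v+.5)/3-.5) for u,v in L]
O=ray("wrist",f([(38,35),(728,38),(727,84),(73,456),(114,456)]),.012,c)
v=O[0]-O[1];y=np.arctan2(v[1],v[0])-np.pi/2;w=O[0]-O[3];print("rail yaw",y,np.arctan2(w[1],w[0]),"len",np.linalg.norm(v),np.linalg.norm(w))
a=np.array([[np.cos(YS),-np.sin(YS)],[np.sin(YS),np.cos(YS)]])
cor=O[0,:2]-a@[.012,.012]
P=ray("wrist",f([(88,82),(608,82),(585,430),(115,430)]),.022,c)
print("plate stop-frame mm",((P[:,:2]-cor)@a*1000).round(1).tolist(),"centre",((P[:,:2].mean(0)-cor)@a*1000).round(1))
for i,j in((0,1),(3,2)): v=P[i]-P[j];print("plate yaw",np.arctan2(v[1],v[0])-np.pi/2)
g=ray("wrist",f([(638,481),(670,92)]),0,c);print("glass",((g[:,:2]-cor)@a*1000).round(1).tolist())
E
```

```text
rail yaw -0.06352528139975466 -0.0628368605636654 len 0.17095553490559567 0.10632155340491183
plate stop-frame mm [[-0.7, -2.4], [-0.8, -127.0], [-85.3, -127.3], [-85.3, -2.9]] centre [-43.  -64.9]
plate yaw -0.06227674743304612
plate yaw -0.06156883901379784
glass [[-104.3, -149.6], [0.6, -149.1]]
```

The plate's centre measures (-43.0, -64.9) mm in the stop's frame against home (-43, -64), and its yaw matches the rails within 2 mrad. It is home, so I'll move clear and hand in.

Request:
jog_arm(
  rows="-0.05 0 -0.06 0 0 0 1;-0.05 0 -0.1 0 0 0 1;-0.05 0 -0.1 0 0 0 1;-0.05 0 -0.1 0 0 0 1",
)

```text
time: 22.85
tcp_pos: [0.4807, 0.0019, 0.2233]
ee_rot: [3.14, -0.002, -0.062]
ft_force: [-0.8, -0.3, 0.3]
grip_width: 0.0854
```

```bash
python3 -c "
from station import sign_off,readout
s=readout.sense();print(s['time'],s['tcp_pos'],s['ft_force'])
print(sign_off())"
```

```text
22.85 [0.48070667 0.00186129 0.22333093] [-0.75044583 -0.3456982   0.31740762]
the job is handed in; nothing more can be done
None
```

The plate is on the dark glass and home in the corner of the stop, and I handed the job in at 22.85 s. I slid it with both fingertips: first square onto the long rail, then along it to the short rail, then one more light nudge onto the long rail.

**Contact:** each push ended against something solid, at about 5–6 N. The arm stopped moving while the force rose. The second long-rail contact came within about 0.2 mm of where the first one predicted.

**Position:** the last close wrist view put the plate's centre at (-43.0, -64.9) mm in the stop's frame, against home at (-43, -64). Its yaw matched the rails within about 2 mrad.

**Disagreements:**
- A coarse top-camera check before that read 1–3 mm off, which is about one pixel at its scale.
- In the wrist view, the plate's edge at the short rail read 2.4–2.9 mm short of it. The plate also measured about 3.5 mm too short there, and no gap was visible, so I put this down to the white edge against the white rail.

**Bystanders:** the bottle, jar and dish were unmoved in the top-camera crop taken after the last nudge. The tip box was outside that crop and I did not measure it again. I kept the gripper well away from it at working height.

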